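# Lay the finished parts on their drawings

### The arm

A 6-joint arm with a two-finger parallel gripper is mounted at the origin on the work surface. World frame = base frame: x ahead of the robot, y to its left, z up, the work surface at z = 0. Lengths are in m, angles in rad, forces in N, time in s.
With the tool pointing down it reaches from about 0.275 to 0.875 m from the base axis. Payload 12.5 kg.
Tool frame: the origin (TCP) lies midway between the tips of the shut fingers; the grasp point (between the pads) lies 19 mm behind it; z points along the fingers, y is the direction in which the jaws open and shut (so a half turn about z gives the same grasp; the last joint's range is limited). The gripper opens to 85 mm and grips with 20 to 120 N. Pads are 22 mm wide; open, the fingers measure 114 mm over their backs; the gripper's body (76 mm by 85 mm) begins 54 mm behind the grasp point. The pads swing forward as they close: fully open they stand 13 mm farther back than shut.
Start: joints at [1.261, 0.351, 1.652, -0, 1.139, -0.085], TCP at [0.123, 0.536, 0.231] pointing down, gripper open.
Joint ranges: [-2.75, 2.75], [-0.79, 2.1], [0.01, 2.65], [-1.57, 4.71], [0.07, 3.14], [-2.87, 2.87]. Speed limits (rad/s): [2.22, 2.22, 2.79, 3.14, 3.14, 3.14].

### API

Orientations are given as a unit quaternion [w, x, y, z].
In Python, from station import arm gives the robot as it stands.
- The arm moves only by the shell command python3 -m creep 'ROWS' [FORCE]. ROWS is JSON, one flat list of numbers, 7 for each row, row after row: the finger opening in m, from 0 to 0.0854, then the shift along the tool's x, y, z in m, then the turn, a rotation vector about the tool's x, y, z in rad. In form: [fingers, x, y, z, wx, wy, wz, fingers, x, y, z, wx, wy, wz, ...]. A call has exactly 5 rows; each row shifts and turns the commanded pose from where the row before left it, along the tool's axes as they then stand; what a row does not reach is not made up. A row lasts 1/8 s, in which the tool goes at most 62.5 mm and 10.7 degrees, less where a joint would pass 70% of its speed; a pose out of reach is approached as far as the arm can. A call with a gripper value outside its range is refused whole. The fingers move at their own pace and stop on an object; FORCE is the grip in N (left out, the last holds). Time passes only in rows, so rows that do not move let the fingers close, or fill a call up. It gives the time, the measured TCP pose, the force and the opening at its end, in the units of the state.
- arm.state(): the state, without advancing time (a new reading comes with each control period).
- arm.camera(name): name is "side" or "top" or "wrist"; returns a dict with "img" (400x640x3 uint8, blue, green, red), "depth" (400x640 float32, m along the optical axis (not along the pixel's ray), 0 where there is no reading), "fx", "fy", "cx", "cy" (pixels), "k1" (the pictures are not rectified: a ray, as slopes to the right and down, at radius r is drawn at 1 + k1 r^2 times it, then the intrinsics apply), "view" (4x4, takes a point from world to camera coordinates). Camera axes: x right, y down, z forward; pixel columns grow to the right and rows downward; lengths in m; the calibration is good to about 2 mm. A picture is of the moment at which its call begins.
- arm.finish_job(): hands the job in, once; it reports no verdict.
Trained networks look in a picture, given as the dict that the camera call returned (one of the last four; its "shot" number tells which), for a name from the list of things; names that differ only in an ending like _2 or _b are one class to them, and where a whole thing is asked for, a point or a joint stands for the part that bears it (a point fixed in the world has none). Each returns a list of dicts, best first, with "score" (0 to 1); they miss things now and then, are a little off and sometimes report something else, mostly with a low value. They report only what shows in the picture. A call takes as long as a camera call.
- arm.regions_of(name, picture): "mask" (400x640 bool, what is visible of it) and "position" ([column, row] in pixels, amid what is visible of it).
The state is a dict: "time": time; "q": joint angles; "joint_velocities": joint speeds; "tau": joint torques, N m; "position": TCP position; "tool_rot": TCP orientation; "wrist_force": force on the tool from outside, world axes, zero at the start; "ft_torque": the same for the moment, N m; "grip_width": finger opening in m.
Only numpy, scipy, OpenCV 4.12 (cv2) and the standard library are available. Lean on these libraries where they do the work, as an engineer would, in place of code of your own. Each camera call takes 0.05 s, during which the arm holds its last target. There are 200 camera calls.

### The job

Lay the parts out for inspection: put each of the four finished parts (large collar, small collar, hexagonal nut, clamp bar) flat on the drawing sheet that shows it, centred on its full-size outline and turned so that its sides follow the drawn ones. Set the parts down gently rather than dropping them, and leave the stepped spigot and the caliper where they are.

Things in the scene. Friction and masses are not known exactly. Their poses are not given: they have to be found in the camera images.
- large_collar: Large brass collar (thick ring) lying flat: outside diameter 58 mm, bore 30 mm, 28 mm high, about 0.46 kg. Origin: centre of its underside; z up along the bore.
- small_collar: Small brass collar (thick ring) lying flat: outside diameter 40 mm, bore 20 mm, 22 mm high, about 0.18 kg. Origin: centre of its underside; z up along the bore.
- hex_nut: Plain steel hexagonal nut blank lying flat: 46 mm across flats (53 mm across corners), open six-sided bore 26 mm across flats, 22 mm high, about 0.24 kg. Origin: centre of its underside; z up; its x axis is square to one pair of flats (so are the directions 60 degrees either way).
- clamp_bar: Brass clamp bar lying flat: 84 mm long (x) by 24 mm wide (y) by 22 mm high (z), with two upright 9 mm holes 28 mm either side of its centre, about 0.35 kg; both ends are alike. Origin: centre of its underside.
- sheet_large_collar: Drawing sheet, white card 96 x 96 mm, 2 mm thick, fixed flat on the bench, with, centred on it, full size in dark line, the plan of the large collar: circles of 58 and 30 mm. Origin: centre of its underside; z up.
- sheet_small_collar: Drawing sheet, white card 96 x 96 mm, 2 mm thick, fixed flat on the bench, with, centred on it, full size in dark line, the plan of the small collar: circles of 40 and 20 mm. Origin: centre of its underside; z up.
- sheet_hex_nut: Drawing sheet, white card 96 x 96 mm, 2 mm thick, fixed flat on the bench, with, centred on it, full size in dark line, the plan of the hexagonal nut: two hexagons, the outer 46 mm across flats. Its x axis is square to one pair of the drawn flats. Origin: centre of its underside; z up.
- sheet_clamp_bar: Drawing sheet, white card 96 x 96 mm, 2 mm thick, fixed flat on the bench, with, centred on it, full size in dark line, the plan of the clamp bar: an 84 x 24 mm rectangle, long along the sheet's x axis, with two 9 mm holes. Origin: centre of its underside; z up.
- spigot: Bystander: stepped brass spigot standing upright among the parts, 36 mm diameter for 26 mm, then an 18 mm stem, 46 mm high in all, loose. It has no drawing. Origin: centre of its underside.
- caliper: Bystander: steel caliper lying flat on the far side of the bench, 200 mm beam along its x axis (roughly along the world's y axis), jaws on one side, 9 mm high, loose. Origin: middle of the beam's underside.

How it is judged:
At the end, for the whole second after the job is handed in: Each of the four parts lies flat on its own sheet, its centre within 10 mm of the outline's centre, released and at rest; the clamp bar is within 0.2 rad of its outline's direction (either way round) and the nut's flats within 0.2 rad of the drawn flats (horizontal distance between large_collar and sheet_large_collar below 0.01 m and z of large_collar in the frame of sheet_large_collar below 0.006 m and angle between each of large_collar, small_collar, hex_nut, clamp_bar's own z axis and vertical below 0.1 rad and linear speed of each of large_collar, small_collar, hex_nut, clamp_bar below 0.02 m/s and angular speed of each of large_collar, small_collar, hex_nut, clamp_bar below 0.2 rad/s and horizontal distance between small_collar and sheet_small_collar below 0.01 m and z of small_collar in the frame of sheet_small_collar below 0.006 m and horizontal distance between hex_nut and sheet_hex_nut below 0.01 m and z of hex_nut in the frame of sheet_hex_nut below 0.006 m and horizontal distance between clamp_bar and sheet_clamp_bar below 0.01 m and z of clamp_bar in the frame of sheet_clamp_bar below 0.006 m and angle between the x axis of clamp_bar and the x axis of sheet_clamp_bar, either way round below 0.2 rad and (angle between the x axis of hex_nut and the x axis of sheet_hex_nut, either way round below 0.2 rad or angle between the x axis of hex_nut and the x axis of sheet_hex_nut, either way round between 0.847198 and 1.2472 rad)); the robot touches nothing.
It fails at once if the spigot is disturbed (moved more than 15 mm) (distance of spigot from where it was at the start of the episode above 0.015 m).
It fails at once if the caliper is disturbed (moved more than 15 mm) (distance of caliper from where it was at the start of the episode above 0.015 m).
It fails at once if a part is dropped: in free fall, touched by nothing, more than 13 mm above its sheet ((height (world z) of large_collar above 0.015 m and contact force between large_collar and anything else below 0.05 N) or (height (world z) of small_collar above 0.015 m and contact force between small_collar and anything else below 0.05 N) or (height (world z) of hex_nut above 0.015 m and contact force between hex_nut and anything else below 0.05 N) or (height (world z) of clamp_bar above 0.015 m and contact force between clamp_bar and anything else below 0.05 N)).
It also fails if it takes over 102 s, if anything falls off the work surface, if the arm or the gripper's body presses on something with over 40 N, if the wrist force passes 120 N, or if a joint passes its speed limit or range.

## Working session

There is one attempt and no reset: what is moved stays moved. The work goes in short steps, Python scripts to look and compute and a shell command to move; the robot and the scene stay as the last step left them, time stands still between calls to the robot, and variables do not carry over. Pictures are saved under pics/ and viewed, about 12 in all and at most 16, crops included, and the job is handed in when it is done.

```bash
mkdir -p pics; ls; cat > h.py <<'E'
import numpy as np, cv2
from station import arm
def cam(n): return arm.camera(n)
def ray(p,uv):
    d=np.array([(uv[0]-p['cx'])/p['fx'],(uv[1]-p['cy'])/p['fy']]); s=d.copy()
    for _ in range(20): s=d/(1+p['k1']*(s@s))
    return np.array([s[0],s[1],1.])
def toworld(p,uv,z):
    V=np.array(p['view']); R=V[:3,:3]; t=V[:3,3]; c=-R.T@t; d=R.T@ray(p,uv)
    return c+d*(z-c[2])/d[2]
def dworld(p,uv):
    V=np.array(p['view']); R=V[:3,:3]; t=V[:3,3]; u,v=map(int,map(round,uv))
    return R.T@(ray(p,uv)*p['depth'][v,u]-t)
E
python3 - <<'E'
from h import *
print(arm.state())
p=cam('top'); cv2.imwrite('pics/top1.png',p['img']); print({k:p[k] for k in('fx','fy','cx','cy','k1','view')})
for n in ['large_collar','small_collar','hex_nut','clamp_bar','sheet_large_collar','sheet_small_collar','sheet_hex_nut','sheet_clamp_bar','spigot','caliper']:
    for r in arm.regions_of(n,p)[:3]:
        m=r['mask']; q=r['position']; print(n,round(r['score'],2),q,m.sum(),toworld(p,q,0.0).round(3),dworld(p,q).round(3))
E
```

```text
pics
{'time': 0.0, 'q': array([ 1.26138382e+00,  3.51239672e-01,  1.65245768e+00,  1.09994177e-05,
        1.13906561e+00, -8.45868938e-02]), 'joint_velocities': array([-0.00060215, -0.00097064, -0.00013172,  0.00112876, -0.00031776,
       -0.00163075]), 'tau': array([-1.62428787e-04, -5.06107628e+01, -2.91405988e+01, -1.03549689e-04,
        4.51863380e-03, -1.02666129e-07]), 'position': array([0.12247724, 0.53584319, 0.23074377]), 'tool_rot': array([-1.19427359e-04,  1.12178473e-01,  9.93687903e-01, -5.72854823e-04]), 'wrist_force': array([-0.44089804, -0.21486189,  0.42328868]), 'ft_torque': array([ 0.02539434, -0.03430291, -0.02372467]), 'grip_width': 0.08528892687824322}
{'fx': 519.2619533136374, 'fy': 519.2619533136374, 'cx': 314.4216750288062, 'cy': 194.28839758227485, 'k1': -0.07594949844397945, 'view': array([[-0.0132975 , -0.99985222,  0.01089585, -0.00516821],
       [-0.99765655,  0.01253531, -0.06726265,  0.59691277],
       [ 0.06711613, -0.01176474, -0.99767581,  1.462794  ],
       [ 0.        ,  0.        ,  0.        ,  1.        ]])}
large_collar 0.57 [314.6, 163.0] 272 [ 0.689 -0.015  0.   ] [ 0.686 -0.015  0.027]
small_collar 0.67 [454.8, 218.7] 153 [ 0.522 -0.421  0.   ] [ 0.521 -0.413  0.028]
hex_nut 0.52 [225.7, 243.9] 205 [0.458 0.244 0.   ] [0.458 0.243 0.006]
clamp_bar 0.71 [169.1, 216.4] 303 [0.539 0.408 0.   ] [0.539 0.402 0.025]
sheet_large_collar 0.7 [286.5, 231.9] 1107 [0.491 0.069 0.   ] [0.491 0.068 0.006]
sheet_small_collar 0.57 [239.0, 180.1] 1098 [0.642 0.205 0.   ] [0.642 0.205 0.001]
sheet_hex_nut 0.82 [397.5, 251.9] 1128 [ 0.428 -0.251  0.   ] [ 0.428 -0.251  0.   ]
sheet_clamp_bar 0.71 [344.5, 119.6] 364 [ 0.816 -0.104  0.   ] [ 0.815 -0.104  0.007]
spigot 0.69 [337.4, 228.0] 120 [ 0.5   -0.078  0.   ] [ 0.5   -0.076  0.046]
caliper 0.88 [342.7, 121.2] 401 [ 0.812 -0.099  0.   ] [ 0.809 -0.098  0.014]
```

View pics/top1.png

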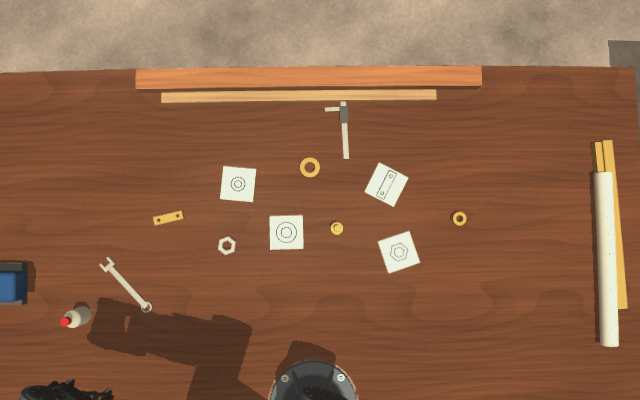

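The top view shows the clamp bar at (168,218), nut at (227,245), large collar at (310,167), spigot at (337,228) and small collar at (459,218). The sheets are small collar (238,184), large collar (286,232), clamp bar (386,184) and nut (399,252), with the caliper at (344,130). The detections for sheet_clamp_bar and caliper overlap, so I'll measure by segmentation.

```bash
cat >> h.py <<'E'
def seg(p,uv,kind,r=32):
    # blob near uv: kind 'white' or 'part'
    hsv=cv2.cvtColor(p['img'],cv2.COLOR_BGR2HSV); h,s,v=cv2.split(hsv)
    if kind=='white': m=(s<60)&(v>150)
    elif kind=='brass': m=(h>17)&(h<40)&(s>60)&(v>110)
    else: m=(s<70)&(v>90)
    m=m.astype(np.uint8)
    u,w=map(int,uv); k=np.zeros_like(m); k[max(0,w-r):w+r,max(0,u-r):u+r]=1
    cs,_=cv2.findContours(m*k,cv2.RETR_EXTERNAL,cv2.CHAIN_APPROX_NONE)
    return max(cs,key=cv2.contourArea)
def wpts(p,c,z): return np.array([toworld(p,q,z)[:2] for q in c.reshape(-1,2).astype(float)])
def rect(p,c,z):
    w=wpts(p,c,z).astype(np.float32)*1000
    (cx,cy),(a,b),t=cv2.minAreaRect(w)
    if a<b: a,b,t=b,a,t+90
    return np.round([cx,cy,a,b,t],1)
E
python3 - <<'E'
from h import *
p=cam('top')
for n,uv,k,z in [('clamp',(168,218),'brass',.011),('nut',(227,245),'steel',.011),('lc',(310,167),'brass',.014),('sc',(459,218),'brass',.011),('spig',(337,228),'brass',.02),
 ('S_sc',(238,184),'white',.002),('S_lc',(286,232),'white',.002),('S_cb',(386,184),'white',.002),('S_nut',(399,252),'white',.002)]:
    c=seg(p,uv,k,24 if k!='white' else 30); print(n,rect(p,c,z),cv2.contourArea(c))
i=cv2.resize(p['img'][100:280,140:480],None,fx=2.3,fy=2.3,interpolation=cv2.INTER_CUBIC); cv2.imwrite('pics/crop.png',i)
w=cam('wrist'); cv2.imwrite('pics/w1.png',w['img']); V=np.array(w['view']);print('wrist cam pos',-V[:3,:3].T@V[:3,3],V[:3,:3],w['fx'])
E
```

```text
clamp [536.4 408.7  86.2  25.4 102.5] 228.0
nut [455.4 240.2  51.3  48.7 179.7] 220.5
lc [6.761e+02 2.000e-01 5.470e+01 5.210e+01 8.930e+01] 274.0
sc [ 522.  -430.    37.6   35.2  178.3] 122.5
spig [499.9 -73.   34.2  34.1  89.2] 111.0
S_sc [631.9 208.9  96.7  96.3 174.3] 1036.5
S_lc [490.1  70.5  95.9  95.6  91.3] 1048.5
S_cb [ 624.7 -221.1   96.3   95.8   62.4] 1034.0
S_nut [ 429.3 -253.5   97.3   97.3   17.4] 1079.0
wrist cam pos [0.04475679 0.55278305 0.37295261] [[ 2.23444916e-01  9.74716538e-01  2.00562956e-04]
 [ 9.26897731e-01 -2.12546538e-01  3.09329219e-01]
 [ 3.01550935e-01 -6.89321402e-02 -9.50954990e-01]] 344.40569035919214
```

View pics/crop.png

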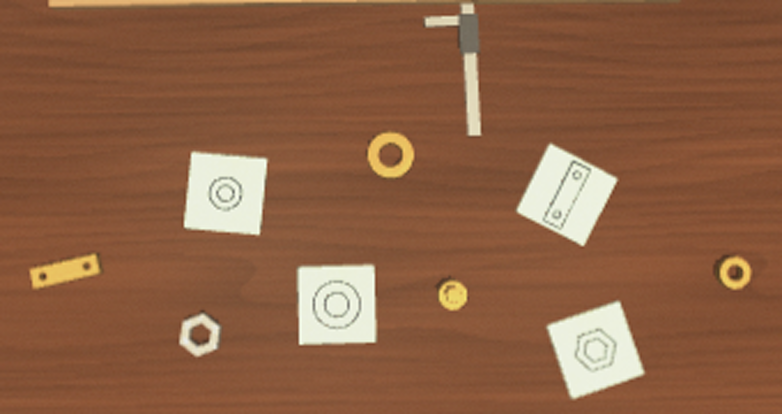

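View pics/w1.png

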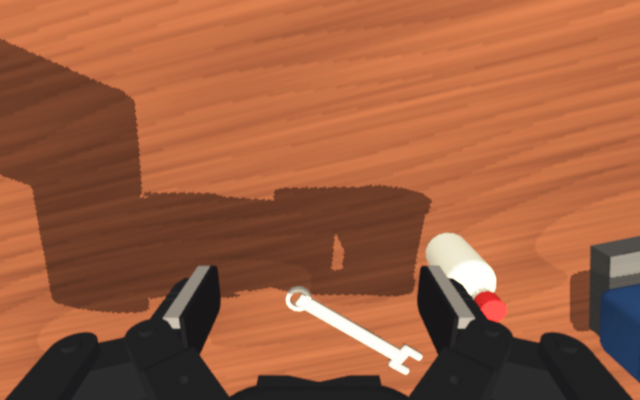

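The crop confirms all the drawings, and each part sits apart from its neighbours. The wrist view shows only empty bench, a wrench and the bottle near the start pose. I'll move to the clamp bar first, at (536,409) mm with its long axis at 102.5°.

```bash
cat > go.py <<'E'
# usage: go.py x y z yawdeg(tool y axis, world; mod 180) -> tool-frame shift and wz from the present state
import sys; from h import *; from scipy.spatial.transform import Rotation as Ro
s=arm.state(); w=s['tool_rot']; R=Ro.from_quat([w[1],w[2],w[3],w[0]]).as_matrix()
x,y,z,yaw=map(float,sys.argv[1:5]); P=s['position']
cur=np.degrees(np.arctan2(R[1,1],R[0,1])); d=(yaw-cur+90)%180-90
print('t',s['time'],'pos',P.round(4),'yaw',cur.round(2),'z-axis',R[:,2].round(4),'q6',s['q'][5].round(2),'q1',s['q'][0].round(2))
print('shift tool',(R.T@(np.array([x,y,z])-P)).round(4),'wz',round(-np.radians(d),4),'grip',round(s['grip_width'],4))
E
python3 -m creep '[0.085,-0.043,-0.003,0.003,0,0,0,0.085,-0.043,-0.003,0.003,0,0,0,0.085,-0.043,-0.003,0.003,0,0,0,0.085,-0.043,-0.003,0.003,0,0,0,0.085,-0.043,-0.003,0.003,0,0,0]' 60
python3 -m creep '[0.085,-0.043,-0.003,0.003,0,0,0,0.085,-0.043,-0.003,0.003,0,0,0,0.085,-0.043,-0.003,0.003,0,0,0,0.085,-0.043,-0.003,0.003,0,0,0,0.085,-0.043,-0.003,0.003,0,0,0]'
python3 -m creep '[0.085,0,0,0,0,0,0.113,0.085,0,0,0,0,0,0.113,0.085,0,0,0,0,0,0.113,0.085,0,0,0,0,0,0.113,0.085,0,0,0,0,0,0.113]'
python3 -m creep '[0.085,0,0,0,0,0,0.113,0.085,0,0,0,0,0,0.113,0.085,0,0,0,0,0,0.113,0.085,0,0,0,0,0,0.113,0.085,0,0,0,0,0,0.113]'
python3 go.py .536 .409 .2 12.5
python3 - <<'E'
from h import *
w=cam('wrist'); cv2.imwrite('pics/w2.png',w['img'])
E
```

```text
time: 1.27
position: [0.3301, 0.4731, 0.2163]
tool_rot: [0.0, 0.112, 0.994, 0.0]
wrist_force: [-0.3, 0.0, 0.4]
grip_width: 0.0851
time: 1.9
position: [0.5364, 0.4105, 0.2011]
tool_rot: [-0.0, 0.112, 0.994, 0.0]
wrist_force: [-0.5, -0.3, 0.3]
grip_width: 0.0852
time: 2.52
position: [0.5351, 0.411, 0.2012]
tool_rot: [-0.0, 0.386, 0.922, -0.0]
wrist_force: [-0.2, -0.7, -0.1]
grip_width: 0.0851
time: 3.15
position: [0.5351, 0.411, 0.2012]
tool_rot: [-0.0, 0.628, 0.778, -0.0]
wrist_force: [0.6, 1.2, 0.2]
grip_width: 0.0852
t 3.15 pos [0.5351 0.411  0.2012] yaw 12.16 z-axis [-2.e-04 -1.e-04 -1.e+00] q6 0.37 q1 0.59
shift tool [-0.0022  0.0005  0.0012] wz -0.0059 grip 0.0852
```

View pics/w2.png

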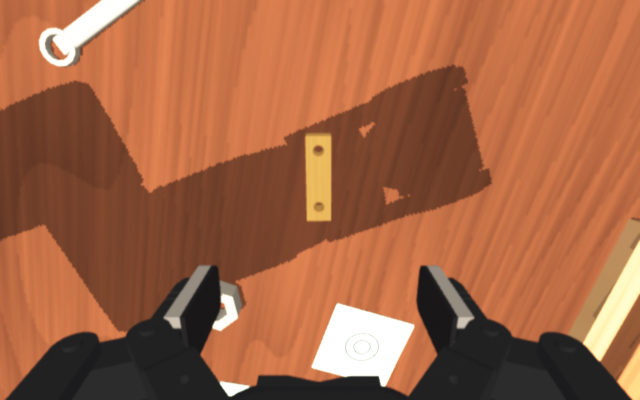

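The bar appears at (318,178), vertical in the wrist image as intended. The nut is at about (230,305), partly hidden by the left finger, and the small-collar sheet is at (362,345). I'll measure these more precisely in this view.

```bash
python3 - <<'E'
from h import *
w=cam('wrist'); 
hsv=cv2.cvtColor(w['img'],cv2.COLOR_BGR2HSV); print(hsv[178,312],hsv[178,280],hsv[190,318])
m=((hsv[...,0]>16)&(hsv[...,0]<32)&(hsv[...,2]>140)).astype(np.uint8); m[:120]=0;m[235:]=0;m[:,:290]=0;m[:,345:]=0
c=max(cv2.findContours(m,0,1)[0],key=cv2.contourArea)
print(rect(w,c,.022),rect(w,c,.011),cv2.boundingRect(c), dworld(w,(318,178)))
E
```

```text
[ 20 153 237] [  9 162 123] [ 19 154 235]
[534.6 407.3  85.1  23.1 102.4] [535.1 404.6  88.   23.9 102.4] (305, 134, 26, 87) [0.5345036  0.40787148 0.02139183]
```

```bash

python3 -m creep '[0.06,-0.0034,0,0.032,0,0,-0.004,0.06,0,0,0.032,0,0,0,0.06,0,0,0.032,0,0,0,0.06,0,0,0.032,0,0,0,0.06,0,0,0.032,0,0,0]' 60
python3 -m creep '[0.06,0,0,0.012,0,0,0,0.06,0,0,0.010,0,0,0,0.06,0,0,0.008,0,0,0,0.06,0,0,0.005,0,0,0,0.06,0,0,0.003,0,0,0]'
python3 -m creep '[0.01,0,0,0,0,0,0,0.01,0,0,0,0,0,0,0.01,0,0,0,0,0,0,0.01,0,0,0,0,0,0,0.01,0,0,0,0,0,0]'
python3 -m creep '[0.01,0,0,0,0,0,0,0.01,0,0,0,0,0,0,0.01,0,0,-0.005,0,0,0,0.01,0,0,-0.01,0,0,0,0.01,0,0,-0.015,0,0,0]'
python3 -m creep '[0.01,0,0,-0.02,0,0,0,0.01,0,0,-0.02,0,0,0,0.01,0,0,-0.02,0,0,0,0.01,0,0,-0.02,0,0,0,0.01,0,0,-0.01,0,0,0]'
python3 go.py .6247 -.2211 .123 62.4
```

```text
time: 3.88
position: [0.5358, 0.4077, 0.0403]
tool_rot: [0.0, 0.624, 0.781, 0.0]
wrist_force: [-0.1, -0.5, 0.6]
grip_width: 0.0598
time: 4.5
position: [0.5359, 0.4079, 0.0034]
tool_rot: [0.0, 0.625, 0.781, 0.0]
wrist_force: [0.6, 0.3, -0.3]
grip_width: 0.0598
time: 5.12
position: [0.536, 0.4079, 0.0038]
tool_rot: [0.0, 0.625, 0.78, 0.0]
wrist_force: [-0.0, -0.6, 5.9]
grip_width: 0.0229
time: 5.75
position: [0.5355, 0.4076, 0.0337]
tool_rot: [-0.0, 0.625, 0.78, -0.0]
wrist_force: [0.8, -0.7, -3.9]
grip_width: 0.0227
time: 6.38
position: [0.5362, 0.408, 0.1251]
tool_rot: [0.0, 0.625, 0.78, 0.001]
wrist_force: [0.3, -0.1, -3.1]
grip_width: 0.023
t 6.375 pos [0.5362 0.408  0.1251] yaw 12.61 z-axis [ 1.4e-03  9.0e-04 -1.0e+00] q6 0.36 q1 0.58
shift tool [-0.6333 -0.0509  0.0016] wz -0.869 grip 0.023
```

```bash

R='x'; 
python3 -m creep '[0.01,-0.0422,-0.0034,0,0,0,0,0.01,-0.0422,-0.0034,0,0,0,0,0.01,-0.0422,-0.0034,0,0,0,0,0.01,-0.0422,-0.0034,0,0,0,0,0.01,-0.0422,-0.0034,0,0,0,0]'
python3 -m creep '[0.01,-0.0422,-0.0034,0,0,0,0,0.01,-0.0422,-0.0034,0,0,0,0,0.01,-0.0422,-0.0034,0,0,0,0,0.01,-0.0422,-0.0034,0,0,0,0,0.01,-0.0422,-0.0034,0,0,0,0]'
python3 -m creep '[0.01,-0.0422,-0.0034,0,0,0,0,0.01,-0.0422,-0.0034,0,0,0,0,0.01,-0.0422,-0.0034,0,0,0,0,0.01,-0.0422,-0.0034,0,0,0,0,0.01,-0.0422,-0.0034,0,0,0,0]'
python3 -m creep '[0.01,0,0,0,0,0,-0.15,0.01,0,0,0,0,0,-0.18,0.01,0,0,0,0,0,-0.18,0.01,0,0,0,0,0,-0.18,0.01,0,0,0,0,0,-0.179]'
python3 go.py .6247 -.2211 .123 62.4
python3 - <<'E'
from h import *
w=cam('wrist'); cv2.imwrite('pics/w3.png',w['img'])
E
```

```text
time: 7.0
position: [0.5652, 0.1967, 0.1233]
tool_rot: [-0.0, 0.625, 0.78, -0.0]
wrist_force: [0.0, 0.2, -3.6]
grip_width: 0.0225
time: 7.62
position: [0.5947, -0.0129, 0.1233]
tool_rot: [-0.0, 0.625, 0.78, -0.0]
wrist_force: [0.2, -0.0, -3.3]
grip_width: 0.0227
time: 8.25
position: [0.624, -0.2225, 0.1232]
tool_rot: [-0.0, 0.625, 0.78, -0.0]
wrist_force: [0.7, 0.1, -4.6]
grip_width: 0.0227
time: 8.88
position: [0.6239, -0.221, 0.1231]
tool_rot: [-0.0, 0.236, 0.972, 0.0]
wrist_force: [-0.4, -0.4, -4.1]
grip_width: 0.0227
t 8.875 pos [ 0.6239 -0.221   0.1231] yaw 62.73 z-axis [-8.e-04  3.e-04 -1.e+00] q6 -1.51 q1 -0.41
shift tool [-0.0007  0.0003  0.0001] wz 0.0058 grip 0.0227
```

View pics/w3.png

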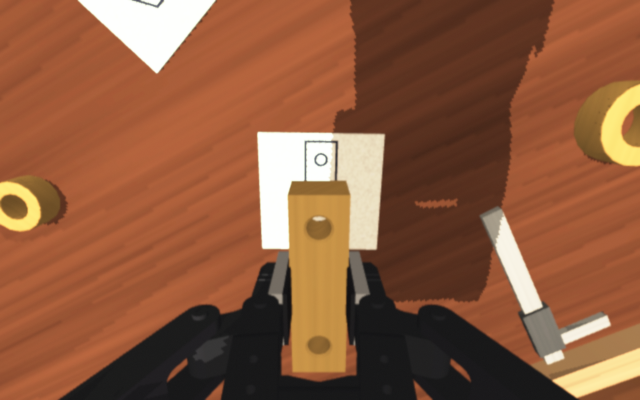

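The bar is held square over its sheet, and the drawn rectangle at (320,160) lines up with it. I'll check the sheet centre from its four corners and then lower.

```bash
python3 - <<'E'
from h import *
w=cam('wrist')
q=np.array([toworld(w,u,.002)[:2] for u in [(258,132),(384,134),(378,249),(262,247)]])*1000
print(q.round(1),q.mean(0),[np.linalg.norm(q[i]-q[i-1]).round(1) for i in range(4)])
# bar in hand: underside unseen; top face front edge corners
E
python3 -m creep '[0.01,0,0,0.02,0,0,0.005,0.01,0,0,0.025,0,0,0,0.01,0,0,0.025,0,0,0,0.01,0,0,0.02,0,0,0,0.01,0,0,0.01,0,0,0]'
python3 go.py .6247 -.2211 .0055 62.4
```

```text
[[ 559.6 -240.8]
 [ 603.8 -156.7]
 [ 689.4 -199.3]
 [ 643.8 -285.4]] [ 624.14189159 -220.55336914] [np.float64(95.3), np.float64(95.0), np.float64(95.6), np.float64(97.4)]
time: 9.6
position: [0.6235, -0.2209, 0.0214]
tool_rot: [-0.001, 0.242, 0.97, 0.0]
wrist_force: [0.4, 0.2, -3.4]
grip_width: 0.0225
t 9.6 pos [ 0.6235 -0.2209  0.0214] yaw 62.02 z-axis [-1.9e-03  8.0e-04 -1.0e+00] q6 -1.49 q1 -0.41
shift tool [-0.0012  0.0004  0.0159] wz -0.0065 grip 0.0225
```

```bash

python3 -m creep '[0.01,-0.0006,0,0.006,0,0,0,0.01,0,0,0.004,0,0,0,0.01,0,0,0.003,0,0,0,0.01,0,0,0.0015,0,0,0,0.01,0,0,0.001,0,0,0]'
python3 go.py .6247 -.2211 .0055 62.4
```

```text
time: 10.22
position: [0.6248, -0.2215, 0.008]
tool_rot: [0.0, 0.241, 0.971, -0.0]
wrist_force: [1.2, 0.1, -3.7]
grip_width: 0.0226
t 10.225 pos [ 0.6248 -0.2215  0.008 ] yaw 62.11 z-axis [ 4.e-04 -2.e-04 -1.e+00] q6 -1.49 q1 -0.41
shift tool [0.0003 0.0003 0.0025] wz -0.0051 grip 0.0226
```

```bash

python3 -m creep '[0.01,0,0,0.001,0,0,0,0.01,0,0,0.001,0,0,0,0.01,0,0,0,0,0,0,0.05,0,0,0,0,0,0,0.05,0,0,0,0,0,0]'
python3 -m creep '[0.05,0,0,0,0,0,0,0.05,0,0,-0.01,0,0,0,0.05,0,0,-0.02,0,0,0,0.085,0,0,-0.04,0,0,0,0.085,0,0,-0.05,0,0,0]'
python3 -m creep '[0.085,0,0,-0.04,0,0,0,0.085,0,0,-0.03,0,0,0,0.085,0,0,0,0,0,0,0.085,0,0,0,0,0,0,0.085,0,0,0,0,0,0]'
python3 go.py .676 0 .2 62.4
python3 - <<'E'
from h import *
w=cam('wrist'); cv2.imwrite('pics/w4.png',w['img'])
E
```

```text
time: 10.85
position: [0.625, -0.2216, 0.0062]
tool_rot: [0.0, 0.241, 0.971, -0.0]
wrist_force: [0.8, 0.3, 0.0]
grip_width: 0.0502
time: 11.48
position: [0.6245, -0.2213, 0.128]
tool_rot: [-0.0, 0.241, 0.971, 0.0]
wrist_force: [1.2, -0.5, -0.2]
grip_width: 0.0834
time: 12.1
position: [0.6242, -0.2212, 0.1949]
tool_rot: [-0.001, 0.241, 0.971, 0.0]
wrist_force: [0.3, -0.3, 0.5]
grip_width: 0.085
t 12.1 pos [ 0.6242 -0.2212  0.1949] yaw 62.11 z-axis [-1.5e-03  7.0e-04 -1.0e+00] q6 -1.49 q1 -0.41
shift tool [ 0.0578  0.2198 -0.005 ] wz -0.0051 grip 0.085
```

View pics/w4.png

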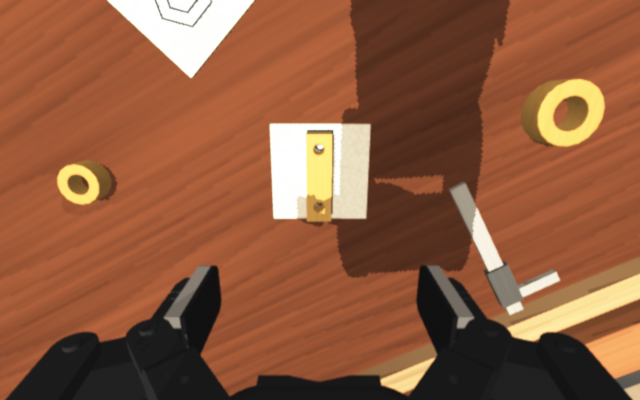

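The bar lies inside its sheet at (319,175). The small collar is at (84,183), the large collar at (563,112) and the caliper is untouched. Next I'll measure the bar and small collar, then go to the small collar.

```bash
cat >> h.py <<'E'
def brass(w,u0,u1,v0,v1):
    h=cv2.cvtColor(w['img'],cv2.COLOR_BGR2HSV); m=((h[...,0]>16)&(h[...,0]<32)&(h[...,1]>90)&(h[...,2]>140)).astype(np.uint8)
    k=np.zeros_like(m); k[v0:v1,u0:u1]=1
    return max(cv2.findContours(m*k,0,1)[0],key=cv2.contourArea)
E
python3 -m creep '[0.085,-0.0015,-0.0465,0,0,0,0,0.085,-0.0015,-0.0465,0,0,0,0,0.085,-0.0015,-0.0465,0,0,0,0,0.085,-0.0015,-0.0465,0,0,0,0,0.085,-0.0015,-0.0465,0,0,0,0]'
python3 go.py .522 -.43 .0035 62.4
python3 - <<'E'
from h import *
w=cam('wrist'); cv2.imwrite('pics/w5.png',w['img'])
c=brass(w,260,380,100,260); print('sc',rect(w,c,.022),rect(w,c,.011),cv2.boundingRect(c))
p=cam('top'); c=seg(p,(386,184),'brass',25); print('bar',rect(p,c,.013),cv2.contourArea(c))
E
```

```text
time: 12.78
position: [0.5216, -0.4316, 0.1951]
tool_rot: [-0.0, 0.241, 0.971, 0.0]
wrist_force: [0.4, 0.3, -1.1]
grip_width: 0.0848
t 12.775 pos [ 0.5216 -0.4316  0.1951] yaw 62.11 z-axis [-8.e-04  8.e-04 -1.e+00] q6 -1.84 q1 -0.76
shift tool [0.0002 0.0015 0.1916] wz -0.0051 grip 0.0848
sc [ 521.4 -427.3   39.8   39.7   17.2] [ 523.8 -428.4   41.2   41.    17.2] (303, 153, 42, 44)
bar [ 627.1 -221.8   87.3   29.7  152.2] 253.0
```

View pics/w5.png

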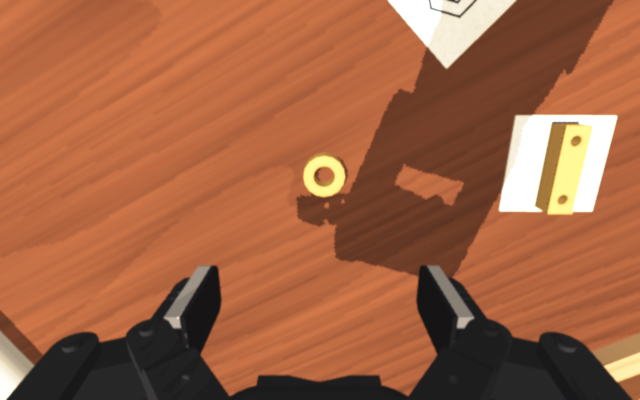

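The small collar at (324,176) measures 39.8 mm across at its top face, which fits. I'll grasp it at (.5214,-.4275).

```bash

python3 -m creep '[0.075,0.002,0.0036,0.032,0,0,0,0.075,0,0,0.032,0,0,0,0.075,0,0,0.032,0,0,0,0.075,0,0,0.032,0,0,0,0.075,0,0,0.032,0,0,0]' 50
python3 -m creep '[0.075,0,0,0.012,0,0,0,0.075,0,0,0.009,0,0,0,0.075,0,0,0.006,0,0,0,0.075,0,0,0.004,0,0,0,0.075,0,0,0.001,0,0,0]'
python3 -m creep '[0.02,0,0,0,0,0,0,0.02,0,0,0,0,0,0,0.02,0,0,0,0,0,0,0.02,0,0,0,0,0,0,0.02,0,0,0,0,0,0]'
python3 -m creep '[0.02,0,0,0,0,0,0,0.02,0,0,0,0,0,0,0.02,0,0,-0.005,0,0,0,0.02,0,0,-0.01,0,0,0,0.02,0,0,-0.015,0,0,0]'
python3 -m creep '[0.02,0,0,-0.02,0,0,0,0.02,0,0,-0.02,0,0,0,0.02,0,0,-0.02,0,0,0,0.02,0,0,-0.02,0,0,0,0.02,0,0,-0.01,0,0,0]'
python3 go.py .632 .209 .123 62.4
```

```text
time: 13.5
position: [0.5226, -0.4255, 0.0342]
tool_rot: [-0.0, 0.241, 0.971, 0.0]
wrist_force: [-0.6, 0.6, 0.1]
grip_width: 0.0754
time: 14.12
position: [0.5226, -0.4264, 0.004]
tool_rot: [0.0, 0.241, 0.971, -0.0]
wrist_force: [0.3, -0.4, -0.1]
grip_width: 0.0748
time: 14.75
position: [0.5227, -0.4265, 0.0045]
tool_rot: [0.0, 0.241, 0.971, -0.0]
wrist_force: [-0.6, 1.9, 6.2]
grip_width: 0.0381
time: 15.38
position: [0.5223, -0.4262, 0.0344]
tool_rot: [-0.0, 0.241, 0.971, 0.0]
wrist_force: [-0.4, -0.6, -0.9]
grip_width: 0.038
time: 16.0
position: [0.5228, -0.4266, 0.1256]
tool_rot: [0.001, 0.241, 0.971, -0.0]
wrist_force: [0.3, -0.9, -2.3]
grip_width: 0.0383
t 16.0 pos [ 0.5228 -0.4266  0.1256] yaw 62.11 z-axis [ 0.0012 -0.0011 -1.    ] q6 -1.84 q1 -0.75
shift tool [0.2008 0.6128 0.002 ] wz -0.0051 grip 0.0383
```

```bash

python3 -m creep '[0.02,0.0134,0.0409,0,0,0,0,0.02,0.0134,0.0409,0,0,0,0,0.02,0.0134,0.0409,0,0,0,0,0.02,0.0134,0.0409,0,0,0,0,0.02,0.0134,0.0409,0,0,0,0]'
python3 -m creep '[0.02,0.0134,0.0409,0,0,0,0,0.02,0.0134,0.0409,0,0,0,0,0.02,0.0134,0.0409,0,0,0,0,0.02,0.0134,0.0409,0,0,0,0,0.02,0.0134,0.0409,0,0,0,0]'
python3 -m creep '[0.02,0.0134,0.0409,0,0,0,0,0.02,0.0134,0.0409,0,0,0,0,0.02,0.0134,0.0409,0,0,0,0,0.02,0.0134,0.0409,0,0,0,0,0.02,0.0134,0.0405,0,0,0,0]'
python3 go.py .632 .209 .0065 62.4
python3 - <<'E'
from h import *
w=cam('wrist'); cv2.imwrite('pics/w6.png',w['img'])
E
```

```text
time: 16.62
position: [0.5589, -0.2128, 0.1238]
tool_rot: [-0.0, 0.241, 0.971, 0.0]
wrist_force: [-0.1, 0.8, -1.7]
grip_width: 0.0379
time: 17.25
position: [0.5954, -0.0007, 0.1238]
tool_rot: [-0.0, 0.241, 0.971, -0.0]
wrist_force: [0.1, -0.1, -1.9]
grip_width: 0.0378
time: 17.88
position: [0.6316, 0.211, 0.1237]
tool_rot: [-0.0, 0.241, 0.971, -0.0]
wrist_force: [0.3, -0.4, -0.7]
grip_width: 0.0384
t 17.875 pos [0.6316 0.211  0.1237] yaw 62.11 z-axis [-6.e-04 -2.e-04 -1.e+00] q6 -0.83 q1 0.25
shift tool [-0.0014 -0.0015  0.1172] wz -0.0051 grip 0.0384
```

View pics/w6.png

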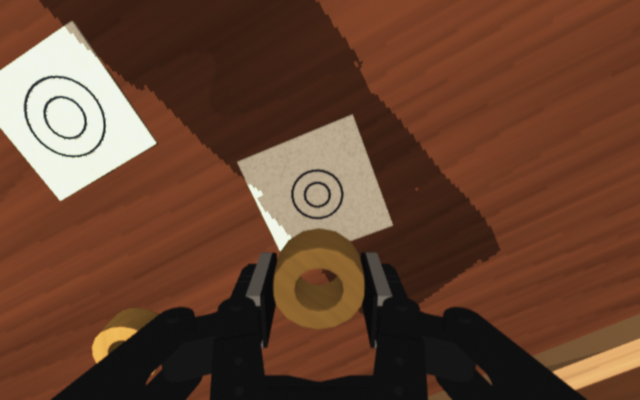

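The drawn circles are centred at (317,194), directly ahead of the held collar at (319,285). I'll check that centre.

```bash
python3 - <<'E'
from h import *
w=cam('wrist'); print(toworld(w,(317.3,194),.002), 'LC sheet',toworld(w,(65,117),.002))
E
python3 go.py .632 .209 .0065 62.4
```

```text
[0.63141992 0.21381786 0.002     ] LC sheet [0.4907249  0.07555697 0.002     ]
t 17.975 pos [0.6315 0.2134 0.1236] yaw 62.3 z-axis [ 0.e+00  7.e-04 -1.e+00] q6 -0.83 q1 0.26
shift tool [-0.0025 -0.0037  0.1171] wz -0.0018 grip 0.0385
```

```bash

python3 -m creep '[0.02,-0.0016,-0.0022,0.02,0,0,0,0.02,0,0,0.025,0,0,0,0.02,0,0,0.025,0,0,0,0.02,0,0,0.022,0,0,0,0.02,0,0,0.01,0,0,0]'
python3 -m creep '[0.02,0,0,0.006,0,0,0,0.02,0,0,0.004,0,0,0,0.02,0,0,0.002,0,0,0,0.02,0,0,0.001,0,0,0,0.02,0,0,0.0005,0,0,0]'
python3 -m creep '[0.02,0,0,0.001,0,0,0,0.02,0,0,0.0005,0,0,0,0.02,0,0,0,0,0,0,0.02,0,0,0,0,0,0,0.02,0,0,0,0,0,0]'
python3 go.py .632 .2105 .0065 62.4
```

```text
time: 18.6
position: [0.6312, 0.206, 0.0197]
tool_rot: [-0.001, 0.241, 0.97, -0.001]
wrist_force: [0.2, 0.1, -1.8]
grip_width: 0.0383
time: 19.23
position: [0.6322, 0.207, 0.0085]
tool_rot: [0.0, 0.241, 0.971, 0.0]
wrist_force: [-0.2, -0.5, -1.5]
grip_width: 0.0381
time: 19.85
position: [0.632, 0.2069, 0.0068]
tool_rot: [0.0, 0.241, 0.971, 0.0]
wrist_force: [-0.6, 0.2, -1.6]
grip_width: 0.0377
t 19.85 pos [0.632  0.2069 0.0068] yaw 62.11 z-axis [ 0.  0. -1.] q6 -0.84 q1 0.25
shift tool [0.0017 0.0032 0.0003] wz -0.0051 grip 0.0377
```

```bash

python3 -m creep '[0.02,0.0015,0.003,0,0,0,0,0.02,0,0,0.0005,0,0,0,0.02,0,0,0.0005,0,0,0,0.02,0,0,0,0,0,0,0.065,0,0,0,0,0,0]'
python3 -m creep '[0.065,0,0,0,0,0,0,0.065,0,0,-0.005,0,0,0,0.065,0,0,-0.02,0,0,0,0.085,0,0,-0.04,0,0,0,0.085,0,0,-0.05,0,0,0]'
python3 -m creep '[0.085,0,0,-0.04,0,0,0,0.085,0,0,-0.04,0,0,0,0.085,0,0,0,0,0,0,0.085,0,0,0,0,0,0,0.085,0,0,0,0,0,0]'
python3 go.py .455 .24 .2 62.4
python3 - <<'E'
from h import *
w=cam('wrist'); cv2.imwrite('pics/w7.png',w['img'])
c=brass(w,270,370,100,260); print('sc',rect(w,c,.024),cv2.boundingRect(c))
E
```

```text
time: 20.48
position: [0.6323, 0.2103, 0.006]
tool_rot: [0.0, 0.241, 0.971, 0.0]
wrist_force: [0.3, 1.0, -0.0]
grip_width: 0.0548
time: 21.1
position: [0.6319, 0.2102, 0.1228]
tool_rot: [-0.0, 0.241, 0.971, -0.0]
wrist_force: [1.0, -0.5, 0.5]
grip_width: 0.085
time: 21.72
position: [0.6316, 0.2101, 0.1999]
tool_rot: [-0.001, 0.241, 0.971, -0.0]
wrist_force: [0.2, 0.4, 0.8]
grip_width: 0.085
t 21.725 pos [0.6316 0.2101 0.1999] yaw 62.11 z-axis [-1.7e-03 -4.0e-04 -1.0e+00] q6 -0.83 q1 0.25
shift tool [ 0.1701 -0.0562  0.0002] wz -0.0051 grip 0.085
sc [625.1 218.8  35.4  13.7  41.5] (305, 159, 36, 21)
```

View pics/w7.png

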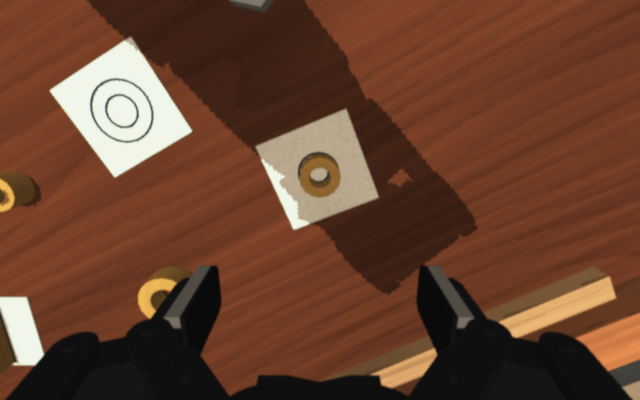

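The small collar sits on its sheet at (319,175), with the sheet corners at (256,147), (347,109), (378,197) and (294,229). I'll check the centring numerically and go to the nut.

```bash
python3 - <<'E'
from h import *
w=cam('wrist')
q=np.array([toworld(w,u,.002)[:2] for u in [(256,147),(347,109),(378,197),(294,229)]])*1000
print('sheet',q.mean(0).round(1),'collar',toworld(w,(319.5,176),.024))
E
python3 -m creep '[0.085,0.034,-0.0112,0,0,0,0,0.085,0.034,-0.0112,0,0,0,0,0.085,0.034,-0.0112,0,0,0,0,0.085,0.034,-0.0112,0,0,0,0,0.085,0.034,-0.0112,0,0,0,0]'
python3 -m creep '[0.085,0,0,0,0,0,0,0.085,0,0,0,0,0,0,0.085,0,0,0,0,0,0,0.085,0,0,0,0,0,0,0.085,0,0,0,0,0,0]'
python3 go.py .455 .24 .2 62.4
python3 - <<'E'
from h import *
w=cam('wrist'); np.savez('w8.npz',**w); cv2.imwrite('pics/w8.png',cv2.resize(w['img'][100:260,220:420],None,fx=4,fy=3.75 if 0 else 4)[:600])
r=arm.regions_of('hex_nut',w)
for k in r[:2]: print(k['score'],k['position'],toworld(w,k['position'],.022),dworld(w,k['position']))
E
```

```text
sheet [631.7 208.9] collar [0.63057091 0.21034464 0.024     ]
time: 22.45
position: [0.4543, 0.2403, 0.2004]
tool_rot: [-0.0, 0.241, 0.971, -0.0]
wrist_force: [-0.5, 0.4, -0.4]
grip_width: 0.0847
time: 23.08
position: [0.4559, 0.2402, 0.2007]
tool_rot: [-0.0, 0.241, 0.97, -0.0]
wrist_force: [0.1, -0.1, -0.1]
grip_width: 0.0849
t 23.075 pos [0.4559 0.2402 0.2007] yaw 62.09 z-axis [-2.e-04 -1.e-04 -1.e+00] q6 -0.69 q1 0.39
shift tool [ 0.0007 -0.0006  0.0007] wz -0.0054 grip 0.0849
0.67 [319.5, 182.1] [0.46100366 0.23731107 0.022     ] [ 0.4665393   0.23445381 -0.00143886]
```

View pics/w8.png

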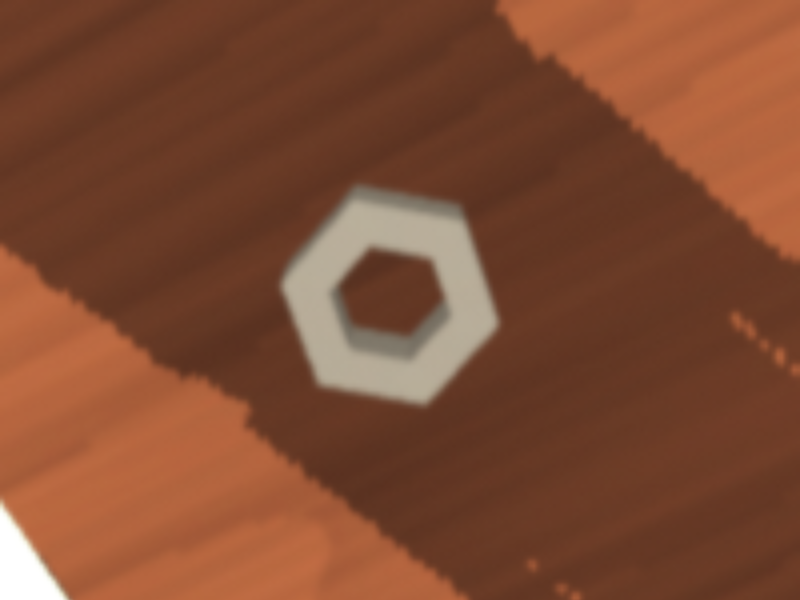

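The nut's top-face corners in the crop are (282,285), (355,200), (463,215), (498,323), (426,404) and (319,384). From these I'll compute its pose.

```bash
python3 - <<'E'
from h import *
w=np.load('w8.npz')
q=np.array([toworld(w,(220-.375+a/4,100-.375+b/4),.022)[:2] for a,b in [(282,285),(355,200),(463,215),(498,323),(426,404),(319,384)]])*1000
c=q.mean(0); d=q-c; print(c.round(1),np.linalg.norm(d,axis=1).round(1),[round(float(np.degrees(np.arctan2(y,x)))%60,1) for x,y in d])
E
```

```text
[454.2 238.5] [26.2 26.1 27.2 26.2 26.7 26.7] [52.3, 50.5, 53.3, 51.4, 51.0, 51.3]
```

```bash

python3 -m creep '[0.085,0,0,0,0,0,-0.17,0.085,0,0,0,0,0,-0.17,0.085,0.0014,-0.0019,0.03,0,0,0,0.085,0,0,0.03,0,0,0,0.085,0,0,0.03,0,0,0]' 50
python3 -m creep '[0.085,0,0,0.03,0,0,0,0.085,0,0,0.025,0,0,0,0.085,0,0,0.02,0,0,0,0.085,0,0,0.012,0,0,0,0.085,0,0,0.008,0,0,0]'
python3 -m creep '[0.085,0,0,0.006,0,0,0,0.085,0,0,0.004,0,0,0,0.085,0,0,0.001,0,0,0,0.025,0,0,0,0,0,0,0.025,0,0,0,0,0,0]'
python3 -m creep '[0.025,0,0,0,0,0,0,0.025,0,0,0,0,0,0,0.025,0,0,0,0,0,0,0.025,0,0,0,0,0,0,0.025,0,0,-0.005,0,0,0]'
python3 -m creep '[0.025,0,0,-0.015,0,0,0,0.025,0,0,-0.025,0,0,0,0.025,0,0,-0.03,0,0,0,0.025,0,0,-0.03,0,0,0,0.025,0,0,-0.015,0,0,0]'
python3 -m creep '[0.025,0,0,0,0,0,0,0.025,0,0,0,0,0,0,0.025,0,0,0,0,0,0,0.025,0,0,0,0,0,0,0.025,0,0,0,0,0,0]'
python3 go.py .4293 -.2535 .123 77.4
```

```text
time: 23.8
position: [0.4541, 0.2386, 0.11]
tool_rot: [0.0, 0.073, 0.997, 0.0]
wrist_force: [0.7, 0.2, 0.2]
grip_width: 0.0847
time: 24.42
position: [0.4541, 0.2387, 0.0155]
tool_rot: [0.0, 0.073, 0.997, 0.0]
wrist_force: [0.0, -0.3, -0.6]
grip_width: 0.0852
time: 25.05
position: [0.4541, 0.2387, 0.005]
tool_rot: [0.0, 0.073, 0.997, 0.0]
wrist_force: [-0.7, 0.7, -0.2]
grip_width: 0.0509
time: 25.68
position: [0.4537, 0.2385, 0.0098]
tool_rot: [-0.0, 0.073, 0.997, -0.0]
wrist_force: [0.3, 0.3, -2.1]
grip_width: 0.0445
time: 26.3
position: [0.4544, 0.2388, 0.1269]
tool_rot: [0.001, 0.073, 0.997, 0.001]
wrist_force: [0.2, -1.0, -2.2]
grip_width: 0.0451
time: 26.92
position: [0.4539, 0.2386, 0.1245]
tool_rot: [-0.0, 0.073, 0.997, -0.0]
wrist_force: [-0.4, -0.3, -2.8]
grip_width: 0.0448
t 26.925 pos [0.4539 0.2386 0.1245] yaw 81.59 z-axis [-4.e-04 -2.e-04 -1.e+00] q6 -1.03 q1 0.39
shift tool [-0.0477 -0.4904  0.0016] wz 0.0731 grip 0.0448
```

```bash

python3 -m creep '[0.025,-0.0048,-0.049,0,0,0,0,0.025,-0.0048,-0.049,0,0,0,0,0.025,-0.0048,-0.049,0,0,0,0,0.025,-0.0048,-0.049,0,0,0,0,0.025,-0.0048,-0.049,0,0,0,0]'
python3 -m creep '[0.025,-0.0048,-0.049,0,0,0,0,0.025,-0.0048,-0.049,0,0,0,0,0.025,-0.0048,-0.049,0,0,0,0,0.025,-0.0048,-0.049,0,0,0,0,0.025,-0.0048,-0.049,0,0,0,0]'
python3 -m creep '[0.025,0,0,0,0,0,0.073,0.025,0,0,0,0,0,0,0.025,0,0,0,0,0,0,0.025,0,0,0,0,0,0,0.025,0,0,0,0,0,0]'
python3 go.py .4293 -.2535 .123 77.4
python3 - <<'E'
from h import *
w=cam('wrist'); np.savez('w9.npz',**w); cv2.imwrite('pics/w9.png',cv2.resize(w['img'][80:380,180:460],None,fx=2,fy=2))
E
```

```text
time: 27.55
position: [0.4418, -0.0088, 0.1249]
tool_rot: [0.0, 0.073, 0.997, -0.0]
wrist_force: [0.8, 0.1, -3.2]
grip_width: 0.0448
time: 28.18
position: [0.4295, -0.2549, 0.1248]
tool_rot: [0.0, 0.073, 0.997, -0.0]
wrist_force: [0.4, 0.7, -2.6]
grip_width: 0.0449
time: 28.8
position: [0.4299, -0.2528, 0.1248]
tool_rot: [0.0, 0.109, 0.994, -0.0]
wrist_force: [-0.6, -0.6, -2.3]
grip_width: 0.0449
t 28.8 pos [ 0.4299 -0.2528  0.1248] yaw 77.47 z-axis [ 1.e-04 -0.e+00 -1.e+00] q6 -1.98 q1 -0.62
shift tool [ 0.0004 -0.0008  0.0018] wz 0.0012 grip 0.0449
```

View pics/w9.png

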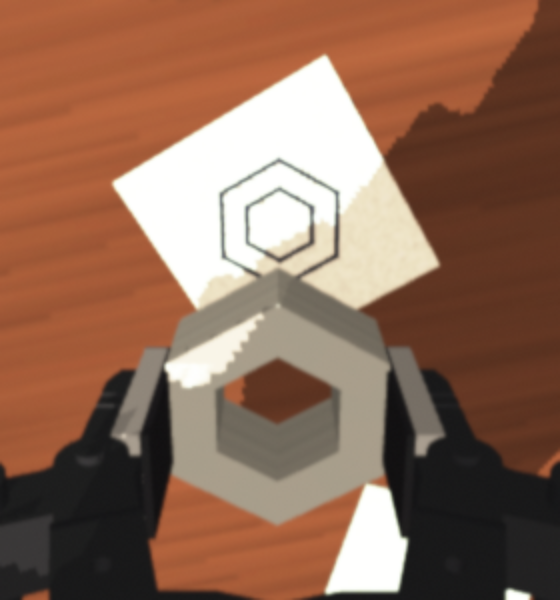

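The nut's flats run parallel to the drawn hexagon, whose centre is at crop (280,224). I'll lower it.

```bash
python3 - <<'E'
from h import *
w=np.load('w9.npz'); print(toworld(w,(180-.25+140,80-.25+112),.002))
E
python3 -m creep '[0.025,0,-0.0008,0.02,0,0,0,0.025,0,0,0.025,0,0,0,0.025,0,0,0.025,0,0,0,0.025,0,0,0.022,0,0,0,0.025,0,0,0.01,0,0,0]'
python3 -m creep '[0.025,0,0,0.006,0,0,0,0.025,0,0,0.004,0,0,0,0.025,0,0,0.002,0,0,0,0.025,0,0,0.001,0,0,0,0.025,0,0,0.0015,0,0,0]'
python3 -m creep '[0.025,0,0,0.0005,0,0,0,0.025,0,0,0,0,0,0,0.025,0,0,0,0,0,0,0.025,0,0,0,0,0,0,0.025,0,0,0,0,0,0]'
python3 go.py .4293 -.2535 .0067 77.4
```

```text
[ 0.42868658 -0.25260371  0.002     ]
time: 29.48
position: [0.4293, -0.2536, 0.0219]
tool_rot: [-0.001, 0.11, 0.994, 0.0]
wrist_force: [-0.5, -0.3, -1.5]
grip_width: 0.0448
time: 30.1
position: [0.4298, -0.254, 0.0085]
tool_rot: [0.0, 0.11, 0.994, -0.0]
wrist_force: [-0.4, -0.1, -2.6]
grip_width: 0.045
time: 30.72
position: [0.4296, -0.2539, 0.0078]
tool_rot: [0.0, 0.11, 0.994, -0.0]
wrist_force: [-0.0, -0.4, -1.8]
grip_width: 0.0448
t 30.725 pos [ 0.4296 -0.2539  0.0078] yaw 77.41 z-axis [ 0. -0. -1.] q6 -1.98 q1 -0.63
shift tool [0.0004 0.0003 0.0011] wz 0.0001 grip 0.0448
```

```bash

python3 -m creep '[0.025,0,0,0.0008,0,0,0,0.025,0,0,0.0004,0,0,0,0.025,0,0,0,0,0,0,0.07,0,0,0,0,0,0,0.07,0,0,0,0,0,0]'
python3 -m creep '[0.07,0,0,0,0,0,0,0.07,0,0,-0.005,0,0,0,0.07,0,0,-0.02,0,0,0,0.085,0,0,-0.04,0,0,0,0.085,0,0,-0.05,0,0,0]'
python3 -m creep '[0.085,0,0,-0.04,0,0,0,0.085,0,0,-0.04,0,0,0,0.085,0,0,0,0,0,0,0.085,0,0,0,0,0,0,0.085,0,0,0,0,0,0]'
python3 go.py .676 0 .2 77.4
python3 - <<'E'
from h import *
w=cam('wrist'); cv2.imwrite('pics/w10.png',w['img'])
E
```

```text
time: 31.35
position: [0.4297, -0.254, 0.0066]
tool_rot: [0.0, 0.11, 0.994, -0.0]
wrist_force: [0.4, 0.3, -0.2]
grip_width: 0.0699
time: 31.98
position: [0.4292, -0.2536, 0.1226]
tool_rot: [-0.001, 0.11, 0.994, 0.0]
wrist_force: [1.1, -0.2, 0.5]
grip_width: 0.0853
time: 32.6
position: [0.4291, -0.2536, 0.2005]
tool_rot: [-0.001, 0.11, 0.994, 0.001]
wrist_force: [0.2, 0.3, 0.1]
grip_width: 0.085
t 32.6 pos [ 0.4291 -0.2536  0.2005] yaw 77.41 z-axis [-0.0017  0.0013 -1.    ] q6 -1.98 q1 -0.63
shift tool [-0.1856  0.3013  0.0004] wz 0.0001 grip 0.085
```

View pics/w10.png

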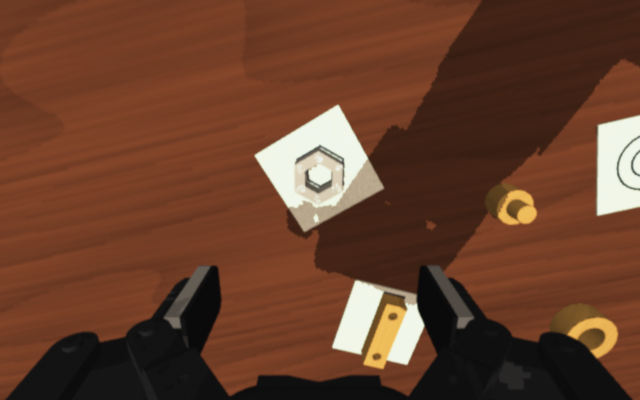

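The nut sits centred and aligned on its sheet at (320,175), and the spigot at (515,205) is upright and untouched. The large collar is next.

```bash

python3 -m creep '[0.085,-0.0186,0.0301,0,0,0,0,0.085,-0.0186,0.0301,0,0,0,0,0.085,-0.0186,0.0301,0,0,0,0,0.085,-0.0186,0.0301,0,0,0,0,0.085,-0.0186,0.0301,0,0,0,0]'
python3 -m creep '[0.085,-0.0186,0.0301,0,0,0,0,0.085,-0.0186,0.0301,0,0,0,0,0.085,-0.0186,0.0301,0,0,0,0,0.085,-0.0186,0.0301,0,0,0,0,0.085,-0.0186,0.0301,0,0,0,0]'
python3 -m creep '[0.085,0,0,0,0,0,0,0.085,0,0,0,0,0,0,0.085,0,0,0,0,0,0,0.085,0,0,0,0,0,0,0.085,0,0,0,0,0,0]'
python3 - <<'E'
from h import *
w=cam('wrist'); cv2.imwrite('pics/w11.png',w['img'])
r=arm.regions_of('large_collar',w)
for k in r[:2]: print(k['score'],k['position'],k['mask'].sum(),toworld(w,k['position'],.028))
E
python3 go.py .676 0 .2 77.4
```

```text
time: 33.28
position: [0.5537, -0.1263, 0.2007]
tool_rot: [-0.001, 0.11, 0.994, 0.0]
wrist_force: [-0.1, 0.3, -0.2]
grip_width: 0.0852
time: 33.9
position: [0.6772, 0.0002, 0.2004]
tool_rot: [-0.001, 0.11, 0.994, -0.0]
wrist_force: [0.1, -1.3, 0.3]
grip_width: 0.0851
time: 34.52
position: [0.6767, -0.0011, 0.2018]
tool_rot: [0.0, 0.11, 0.994, -0.0]
wrist_force: [0.2, -0.1, 0.9]
grip_width: 0.085
0.6 [320.1, 182.1] 2441 [ 0.68097833 -0.00151937  0.028     ]
0.42 [9.6, 4.9] 263 [ 0.48034745 -0.21546913  0.028     ]
t 34.625 pos [ 0.6767 -0.0009  0.2017] yaw 77.39 z-axis [ 1.e-04  0.e+00 -1.e+00] q6 -1.42 q1 -0.07
shift tool [0.0009 0.0007 0.0017] wz -0.0001 grip 0.0852
```

View pics/w11.png

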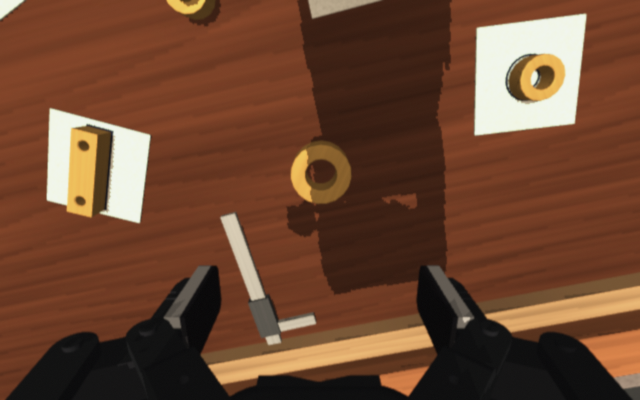

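The large collar's top is centred at about (321,173). The caliper's near end is at (230,215), so I'll check the clearance for the left finger.

```bash
python3 - <<'E'
from h import *
w=cam('wrist'); a=np.radians(77.4); y=np.array([np.cos(a),np.sin(a)]); x=np.array([-y[1],y[0]])
c=toworld(w,(321,173.5),.028)[:2]; print('collar',c,'diam',toworld(w,(351,173.5),.028)-toworld(w,(291,173.5),.028),toworld(w,(321,204),.028)-toworld(w,(321,143),.028))
for u in [(222,215),(235,213)]:
    d=toworld(w,u,.005)[:2]-c; print('caliper tip rel tool x,y',d@x,d@y)
E
```

```text
collar [0.6730638  0.00129303] diam [0.01232407 0.05495118 0.        ] [ 0.05734283 -0.01271773  0.        ]
caliper tip rel tool x,y -0.04997649765594821 -0.10340740003575442
caliper tip rel tool x,y -0.04775882291827298 -0.08962630561287163
```

```bash

python3 -m creep '[0.085,0.003,0.0014,0.032,0,0,0,0.085,0,0,0.032,0,0,0,0.085,0,0,0.032,0,0,0,0.085,0,0,0.032,0,0,0,0.085,0,0,0.032,0,0,0]' 70
python3 -m creep '[0.085,0,0,0.012,0,0,0,0.085,0,0,0.01,0,0,0,0.085,0,0,0.008,0,0,0,0.085,0,0,0.005,0,0,0,0.085,0,0,0.003,0,0,0]'
python3 -m creep '[0.03,0,0,0,0,0,0,0.03,0,0,0,0,0,0,0.03,0,0,0,0,0,0,0.03,0,0,0,0,0,0,0.03,0,0,0,0,0,0]'
python3 -m creep '[0.03,0,0,0,0,0,0,0.03,0,0,0,0,0,0,0.03,0,0,-0.005,0,0,0,0.03,0,0,-0.01,0,0,0,0.03,0,0,-0.015,0,0,0]'
python3 -m creep '[0.03,0,0,-0.02,0,0,0,0.03,0,0,-0.025,0,0,0,0.03,0,0,-0.025,0,0,0,0.03,0,0,-0.015,0,0,0,0.03,0,0,-0.005,0,0,0]'
python3 go.py .4905 .0715 .123 77.4
```

```text
time: 35.3
position: [0.6742, 0.0013, 0.0406]
tool_rot: [0.0, 0.11, 0.994, 0.0]
wrist_force: [-0.1, -0.2, 0.6]
grip_width: 0.0848
time: 35.92
position: [0.6743, 0.0013, 0.0038]
tool_rot: [0.0, 0.11, 0.994, 0.0]
wrist_force: [-0.1, 0.1, 0.2]
grip_width: 0.0846
time: 36.55
position: [0.6746, 0.0014, 0.0047]
tool_rot: [0.001, 0.11, 0.994, 0.0]
wrist_force: [-1.2, 0.3, 5.7]
grip_width: 0.0565
time: 37.17
position: [0.6739, 0.0013, 0.0341]
tool_rot: [-0.0, 0.11, 0.994, -0.0]
wrist_force: [-0.4, -0.7, -3.9]
grip_width: 0.0562
time: 37.8
position: [0.6744, 0.0013, 0.1249]
tool_rot: [0.001, 0.11, 0.994, 0.0]
wrist_force: [0.6, -0.5, -3.3]
grip_width: 0.0565
t 37.8 pos [0.6744 0.0013 0.1249] yaw 77.41 z-axis [ 1.5e-03 -1.0e-04 -1.0e+00] q6 -1.42 q1 -0.07
shift tool [0.1948 0.0284 0.0016] wz 0.0001 grip 0.0565
```

```bash

python3 -m creep '[0.03,0.039,0.0057,0,0,0,0,0.03,0.039,0.0057,0,0,0,0,0.03,0.039,0.0057,0,0,0,0,0.03,0.039,0.0057,0,0,0,0,0.03,0.039,0.0057,0,0,0,0]'
python3 -m creep '[0.03,0,0,0,0,0,0,0.03,0,0,0,0,0,0,0.03,0,0,0,0,0,0,0.03,0,0,0,0,0,0,0.03,0,0,0,0,0,0]'
python3 - <<'E'
from h import *
w=cam('wrist'); np.savez('w12.npz',**w); cv2.imwrite('pics/w12.png',w['img'])
E
python3 go.py .4905 .0715 .0065 77.4
```

```text
time: 38.42
position: [0.4885, 0.072, 0.1232]
tool_rot: [-0.0, 0.11, 0.994, -0.0]
wrist_force: [0.3, 0.4, -4.8]
grip_width: 0.0562
time: 39.05
position: [0.4902, 0.0715, 0.1235]
tool_rot: [-0.0, 0.11, 0.994, -0.0]
wrist_force: [0.2, 0.7, -3.3]
grip_width: 0.056
t 39.1 pos [0.4902 0.0715 0.1235] yaw 77.39 z-axis [-2.e-04 -0.e+00 -1.e+00] q6 -1.3 q1 0.05
shift tool [-0.0004  0.      0.117 ] wz -0.0001 grip 0.0561
```

View pics/w12.png

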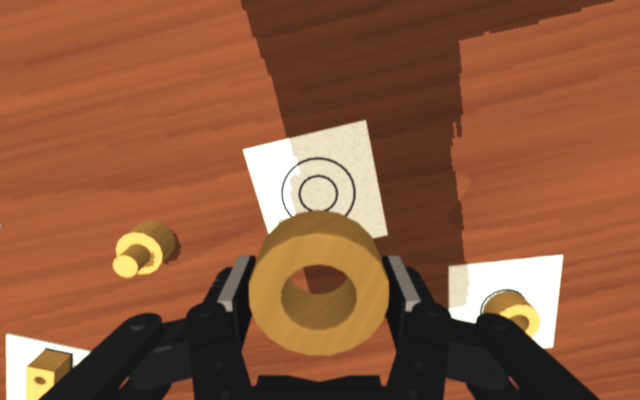

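The drawn circles are centred at (318,194), and the collar in hand is at (319,295), in line with them. Check and lower.

```bash
python3 - <<'E'
from h import *
w=np.load('w12.npz'); print(toworld(w,(318,193.8),.002))
E
python3 -m creep '[0.03,0,0,0.02,0,0,0,0.03,0,0,0.025,0,0,0,0.03,0,0,0.025,0,0,0,0.03,0,0,0.022,0,0,0,0.03,0,0,0.01,0,0,0]'
python3 -m creep '[0.03,0,0,0.006,0,0,0,0.03,0,0,0.004,0,0,0,0.03,0,0,0.002,0,0,0,0.03,0,0,0.001,0,0,0,0.03,0,0,0.001,0,0,0]'
python3 -m creep '[0.03,0,0,0,0,0,0,0.03,0,0,0,0,0,0,0.03,0,0,0,0,0,0,0.03,0,0,0,0,0,0,0.03,0,0,0,0,0,0]'
python3 go.py .4905 .0715 .0065 77.4
```

```text
[0.48993948 0.07007503 0.002     ]
time: 39.72
position: [0.4897, 0.0716, 0.0206]
tool_rot: [-0.001, 0.11, 0.994, -0.0]
wrist_force: [0.1, 0.5, -3.3]
grip_width: 0.0564
time: 40.35
position: [0.4902, 0.0717, 0.0078]
tool_rot: [0.0, 0.11, 0.994, 0.0]
wrist_force: [0.1, 0.1, -3.0]
grip_width: 0.0567
time: 40.98
position: [0.4901, 0.0717, 0.0076]
tool_rot: [0.0, 0.11, 0.994, 0.0]
wrist_force: [0.5, 0.4, -3.6]
grip_width: 0.0563
t 40.975 pos [0.4901 0.0717 0.0076] yaw 77.41 z-axis [ 1.e-04  0.e+00 -1.e+00] q6 -1.3 q1 0.05
shift tool [-0.0004 -0.0001  0.0011] wz 0.0001 grip 0.0563
```

```bash

python3 -m creep '[0.03,0,-0.001,0.0008,0,0,0,0.03,0,0,0.0006,0,0,0,0.03,0,0,0,0,0,0,0.085,0,0,0,0,0,0,0.085,0,0,0,0,0,0]'
python3 -m creep '[0.085,0,0,0,0,0,0,0.085,0,0,-0.005,0,0,0,0.085,0,0,-0.02,0,0,0,0.085,0,0,-0.04,0,0,0,0.085,0,0,-0.05,0,0,0]'
python3 -m creep '[0.085,0,0,-0.04,0,0,0,0.085,0,0,-0.04,0,0,0,0.085,0.01,0,0,0,0,0,0.085,0.03,0,0,0,0,0,0.085,0.03,0,0,0,0,0]'
python3 -m creep '[0.085,0.03,0,0,0,0,0,0.085,0.03,0,0,0,0,0,0.085,0,0,0,0,0,0,0.085,0,0,0,0,0,0,0.085,0,0,0,0,0,0]'
python3 - <<'E'
from h import *
w=cam('wrist'); t=cam('top')
cv2.imwrite('pics/end.png',np.vstack([cv2.resize(t['img'][100:280,140:480],(640,339)),cv2.resize(w['img'][60:400],None,fx=.75,fy=.75)[:,:640] if 0 else cv2.resize(w['img'][:260],(640,260))]))
for n,uv,k,z in [('lc',(286,231),'brass',.016),('bar',(386,184),'brass',.013),('sc',(238,184),'brass',.013),('spig',(337,228),'brass',.02)]:
    try: c=seg(t,uv,k,22); print(n,rect(t,c,z),cv2.contourArea(c))
    except Exception as e: print(n,e)
for n in ['large_collar','small_collar','hex_nut','clamp_bar','caliper']:
    for r in arm.regions_of(n,t)[:1]: print(n,r['score'],r['position'],toworld(t,r['position'],.013).round(4))
E
```

```text
time: 41.6
position: [0.4901, 0.0707, 0.0063]
tool_rot: [0.0, 0.11, 0.994, 0.0]
wrist_force: [0.1, -0.0, 0.4]
grip_width: 0.0847
time: 42.22
position: [0.4893, 0.0707, 0.1222]
tool_rot: [-0.001, 0.11, 0.994, -0.0]
wrist_force: [0.2, -0.5, 0.6]
grip_width: 0.0852
time: 42.85
position: [0.4198, 0.086, 0.2003]
tool_rot: [-0.001, 0.11, 0.994, -0.0]
wrist_force: [-0.2, 0.4, -0.3]
grip_width: 0.0851
time: 43.48
position: [0.3635, 0.0989, 0.201]
tool_rot: [-0.0, 0.11, 0.994, -0.0]
wrist_force: [0.1, 0.6, -0.2]
grip_width: 0.0848
lc [482.1  78.1  79.5  74.1 179.5] 554.0
bar [ 627.1 -221.8   87.3   29.7  152.2] 250.0
sc [633.5 210.8  41.2  39.   18.1] 146.5
spig [499.9 -73.   34.2  34.1  89.2] 113.0
large_collar 0.52 [291.2, 228.6] [0.4999 0.0547 0.013 ]
hex_nut 0.49 [398.1, 246.8] [ 0.4436 -0.2505  0.013 ]
clamp_bar 0.67 [390.1, 184.0] [ 0.6243 -0.2315  0.013 ]
caliper 0.78 [341.8, 118.8] [ 0.816  -0.0954  0.013 ]
```

View pics/end.png

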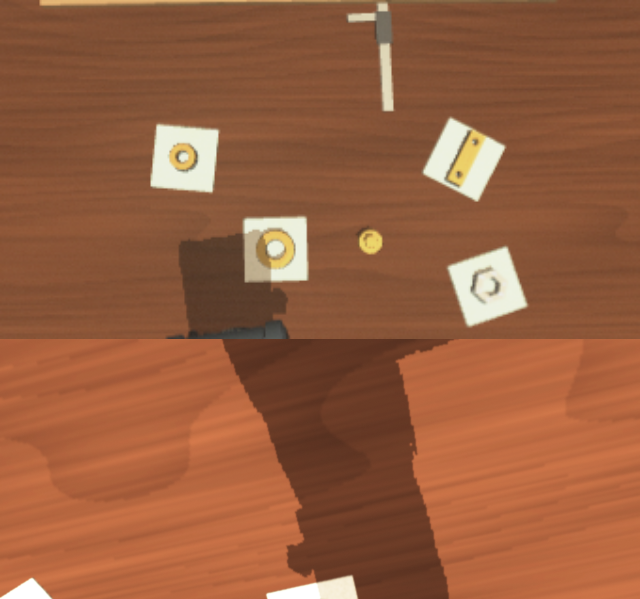

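The final view shows all four parts centred on their sheets: large collar at (276,248) on a sheet centred at (276,249), small collar at (183,157), bar at (466,158) and nut at (487,286). The spigot and caliper haven't moved. Handing in.

```bash
python3 -c "
from station import arm
print(arm.finish_job())"
```

```text
the job is handed in; nothing more can be done
None
```

All four parts are on their own sheets, set down under grip with the wrist load falling to zero, and the job was handed in at about 44 s. No verdict is reported.

| Part | Last check | Result |
|---|---|---|
| Clamp bar | Top camera, against its sheet | About 2.5 mm off centre, direction within 1° |
| Small collar | Wrist camera, against its sheet | About 2 mm off centre; the final top camera reading agrees |
| Hexagonal nut | By eye in the pictures, plus tool pose at release | Centred, flats parallel to the drawn ones; tool about 1 mm from the sheet centre |
| Large collar | By eye in the final top view, plus tool pose at release | Centred; tool under 1 mm from the drawn centre |

The spigot's measured position did not change, and the caliper looks unmoved in the final view.

Some checks failed or disagreed:
- **Large collar:** the final colour measurement was invalid. It gave about 79 mm across because the gripper's shadow on the sheet was included.
- **Network positions:** in the final top view they were about 10–19 mm off for the bar, nut and large collar, contradicting the picture, and the small collar was not found. I did not rely on them.
- **Cameras:** the top and wrist cameras differed by up to about 5 mm on two sheet positions. That was partly because one picture was taken before the arm had settled.

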